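Spin-check of a slotted disc on its hub stand

TASK

Pull the red-headed lock pin out of the disc stand and put it down in the grey tray. Then, with your fingertips laid lightly on the flat face of the disc, turn it by hand through at least one full turn (either way round) to check that it runs free; it rides on a soft spring, so never press it down more than 5 mm or it rubs underneath. Finish with hands off, the disc still and the pin in the tray, and leave the other things on the bench where they are.

Things in the scene. Friction and masses are not known exactly. Their poses are not given: they have to be found in the camera images.
- stand: Blue round stand bolted to the bench, base 200 mm across, 12 thick. Origin: centre of its underside, on the disc's vertical turning axis; z up. A hub post in the middle carries the disc. How far the post was drawn up is NOT tracked and differs every time: the disc's top face lies anywhere from 66 to 86 mm above the bench, to be found by feel.
- socket (a point): Mouth of the 9 mm hole, 20 mm deep, that holds the lock pin: in a small aluminium block (28 mm square, top 42 mm above the bench) on the stand's +x side, 84.5 mm from the axis.
- disc (a joint): Angle of the steel disc, rad, anticlockwise from above positive, 0 at the start, no end stops. 10 mm thick: flat and smooth out to 74 mm from the axis, then 12 teeth with parallel gaps 11 mm wide out to 99 mm; orange mark, dark dots. Drag about 0.035 N m; let go, it soon stops. The lock pin in a gap blocks it. A brass nut on the axis (26 mm across, 10 above the face) stands still.
- spring_seat (a joint): How far the disc is pressed down on its spring, m, 0 when free. It gives at about 2 N, then 2 N per mm, and comes up again when released. 4 to 8 N of shut fingertips on the flat face, some 45 mm from the axis, carried round in a circle, turns the disc by friction. Beyond 5 mm (12 N) it rubs. Stop at 8 mm.
- pin: Lock pin, upright in the socket through a gap of the disc's teeth: steel shaft 8 mm thick, 70 long, then a round red grip 18 mm across, 28 tall (70 to 98 mm from the foot). Origin: centre of the foot, z along the pin to the grip; foot 22 mm above the bench at the start. It pulls straight up; 70 mm clears the disc. 35 to 70 g.
- pin_mid (a point): Point in the middle of the pin's length, 49 mm from the foot.
- tray: Grey open parts tray fixed to the bench, 200 (its x) x 180 (its y) x 30 mm tall outside, walls and floor 4 mm. Origin: centre of its underside, z up. It is on the other side of the bench's middle line from the stand.
- bushing_a: Bystander, to be left alone: short dark steel pipe bushing standing upright, 42 mm across, 45 tall. Origin: centre of its underside.
- bushing_b: Bystander, to be left alone: black pipe bushing standing upright, 48 mm across, 60 tall. Origin: centre of its underside.
- tape_roll: Bystander, to be left alone: roll of blue tape lying flat, 84 mm across, 24 tall. Origin: centre of its underside.
- spray_can: Bystander, to be left alone: white spray can with a yellow spray button, standing, 56 mm across, 170 tall. Origin: centre of its underside.
- cutting_disc: Bystander, to be left alone: thin dark cutting disc lying flat, 116 mm across, 5 thick. Origin: centre of its underside.
- wrench: Bystander, to be left alone: steel wrench lying flat, 170 mm long. Origin: centre of its underside.
- drill: Bystander, to be left alone: green and black cordless drill lying on its side, about 270 x 200 mm, 66 tall. Origin: centre of its underside (roughly under the motor).
Not all that is in view belongs to the job. What is shaped like the pin but black is not meant.

How it is judged:
On the way, in this order (a step that is already met when the one before it is completed fails the run):
1. the lock pin is out of the stand, lies in the tray and has been let go (x of pin_mid in the frame of tray between -0.094 and 0.094 m and y of pin_mid in the frame of tray between -0.084 and 0.084 m and z of pin_mid in the frame of tray below 0.06 m and linear speed of pin below 0.03 m/s and contact force between the fingers and pin below 0.05 N), for 0.2 s.
2. the disc has been turned through a full turn, either way ((value of joint disc above 6.2 rad or value of joint disc below -6.2 rad)), for 0.1 s.
At the end, for the whole second after the job is handed in: The pin is at rest inside the tray's walls (its middle within 94 mm in the tray's x, 84 mm in its y, below 60 mm), let go; the disc stands a net 6.2 rad or more from where it started, either way, is still (under 0.05 rad/s) and up on its spring (within 1 mm) (all of step 1 and (value of joint disc above 6.2 rad or value of joint disc below -6.2 rad) and velocity of joint disc between -0.05 and 0.05 rad/s and value of joint spring_seat below 0.001 m); the robot touches nothing.
It fails at once if the disc is pressed down more than 5 mm, so that it rubs (value of joint spring_seat above 0.005 m).
It fails at once if a bystander is moved more than 20 mm (distance of any of bushing_a, bushing_b, tape_roll, spray_can, cutting_disc, wrench, drill from where it was at the start of the episode above 0.02 m).
It also fails if it takes over 72 s, if anything falls off the work surface, if the arm or the gripper's body presses on something with over 40 N, if the wrist force passes 120 N, or if a joint passes its speed limit or range.

ROBOT

A 6-joint arm with a two-finger parallel gripper is mounted at the origin on the work surface. World frame = base frame: x ahead of the robot, y to its left, z up, the work surface at z = 0. Lengths are in m, angles in rad, forces in N, time in s.
With the tool pointing down it reaches from about 0.3 to 0.825 m from the base axis. Payload 5.4 kg.
Tool frame: the origin (TCP) lies at the very end of the fingers, on their centre line; the grasp point (between the pads) lies 19 mm behind it; z points along the fingers, x is the direction in which the jaws open and shut, and the axes are right-handed (so a half turn about z gives the same grasp; the last joint's range is limited). The gripper opens to 92 mm and grips with 3 to 60 N. Pads are 20 mm wide; open, the fingers measure 128 mm over their backs; the gripper's body (75 mm by 189 mm) begins 69 mm behind the grasp point.
Start: joints at [1.101, 0.158, 1.597, -0, 1.386, -0.21], TCP at [0.148, 0.556, 0.215] pointing down, gripper open.
Joint ranges: [-2.91, 2.91], [-0.94, 2.29], [0.18, 2.7], [-1.29, 4.43], [0.17, 2.64], [-3, 3]. Speed limits (rad/s): [2.57, 2.57, 3.14, 3.14, 3.14, 3.14].

INTERFACE

Orientations are given as a rotation vector (axis times angle).
In Python, from workcell import bot gives the robot as it stands. Calls block until the motion is done:
- bot.goto(position, orientation): joint-space move of the TCP to a pose.
- bot.line_to(position, rot=None, max_speed=0.15): straight line of the TCP; rot=None keeps the orientation; max_speed is the mean speed in m/s.
- bot.set_joints(angles): joint-space move.
- bot.set_gripper(opening, newtons=None): opening from 0.0 (shut) to 1.0 (fully open); newtons is the grip in N (None keeps the last); returns when the fingers have stopped.
- bot.hold(seconds).
- bot.inverse_kinematics(position, orientation): joint angles nearest the present ones, or None.
- bot.read_camera(name): name is "scene" or "top" or "wrist"; returns a dict with "pixels" (420x560x3 uint8, blue, green, red), "fx", "fy", "cx", "cy" (pixels), "k1" (the pictures are not rectified: a ray, as slopes to the right and down, at radius r is drawn at 1 + k1 r^2 times it, then the intrinsics apply), "R" (3x3) and "t" (3): a world point X has camera coordinates R X + t. Camera axes: x right, y down, z forward; pixel columns grow to the right and rows downward; lengths in m; the calibration is good to about 2 mm. A picture is of the moment at which its call begins. There is no depth.
A pose or a line that the arm cannot do raises bot.MotionError and nothing moves.
- bot.job_done(): hands the job in, once; it reports no verdict.
Readings, each from a call of its own:
- bot.current_clock(): time.
- bot.current_joints(): joint angles.
- bot.current_joint_vel(): joint speeds.
- bot.current_effort(): joint torques, N m.
- bot.current_ee_pos(): TCP position.
- bot.current_tool_rot(): TCP orientation.
- bot.current_contact_force(): force on the tool from outside, world axes, zero at the start.
- bot.current_ft_torque(): the same for the moment, N m.
- bot.current_opening(): opening from 0.0 (shut) to 1.0 (fully open).
Only numpy, scipy, OpenCV 4.12 (cv2) and the standard library are available. Lean on these libraries where they do the work, as an engineer would, in place of code of your own. Each camera call takes 0.05 s, during which the arm holds its last target.

## Working session

There is one attempt and no reset: what is moved stays moved. The work goes in short steps, each a Python script; the robot and the scene stay as the last script left them, time stands still between calls to the robot, and variables do not carry over. Pictures are saved under pics/ and viewed, and the job is handed in when it is done.

```bash
mkdir -p pics; ls; python3 - <<'E'
from workcell import bot
import cv2
print(bot.current_clock())
for n in("scene","top","wrist"):
    c=bot.read_camera(n);cv2.imwrite(f"pics/a_{n}.png",c["pixels"])
    print(n,c["fx"],c["cx"],c["cy"],c["k1"],(-c["R"].T@c["t"]).round(3),c["R"].round(3).tolist())
print(bot.current_clock(),bot.current_tool_rot(),bot.current_contact_force())
E
```

```text
pics
0.0
scene 430.9821153331184 286.5937577306837 210.31507384641466 -0.09617725962295637 [1.467 0.039 0.675] [[-0.072, 0.997, 0.003], [0.555, 0.042, -0.831], [-0.829, -0.058, -0.556]]
top 525.4601512905849 282.8874062582905 210.40581868953166 0.07035997392397345 [ 0.338 -0.015  1.372] [[-0.009, -1.0, 0.006], [-0.983, 0.008, -0.184], [0.184, -0.007, -0.983]]
wrist 292.39991406234594 280.48874802722776 209.768114614763 -0.017991925870988856 [0.071 0.576 0.384] [[0.255, 0.967, -0.001], [0.929, -0.245, 0.277], [0.268, -0.072, -0.961]]
0.15 [ 2.48997617e+00  1.91454954e+00 -2.05152837e-03] [-0.28737919 -0.76882118 -1.18493096]
```

View pics/a_scene.png

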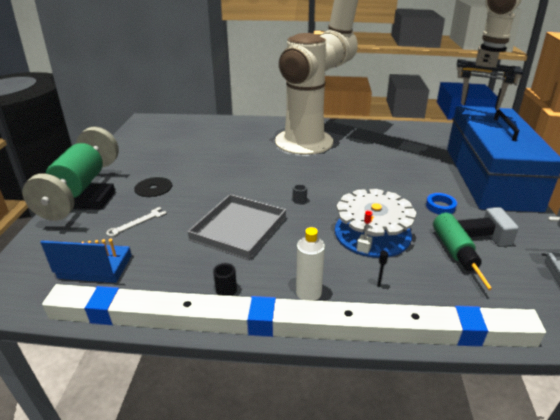

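View pics/a_top.png

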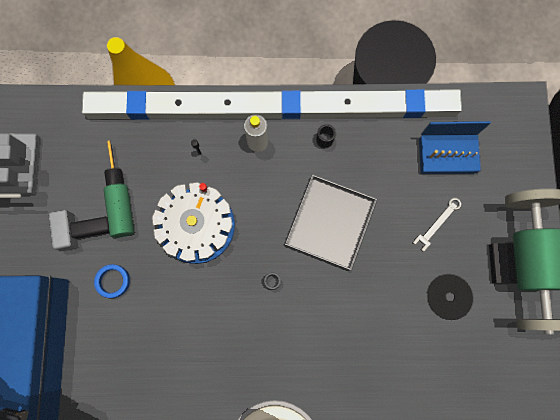

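View pics/a_wrist.png

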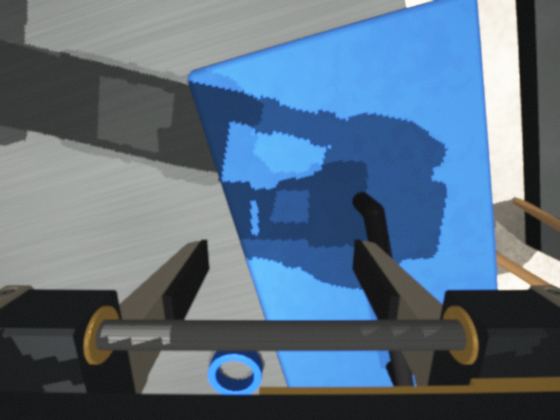

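In the top view, the red grip on the stand is at (203,187) and the black look-alike pin is at (196,148). In the scene view they are at (368,216) and (383,258). The description says red, so I choose the pin on the stand. The tray is at about (331,223) in the top view, and the brass nut at (191,221).

```bash
cat > h.py <<'E'
import numpy as np, cv2
from workcell import bot
def ray(c,uv):
    uv=np.array(uv,float); d=np.array([(uv[0]-c["cx"])/c["fx"],(uv[1]-c["cy"])/c["fy"]]); s=d.copy()
    for _ in range(30): s=d/(1+c["k1"]*(s@s))
    v=c["R"].T@np.array([s[0],s[1],1.]); return -c["R"].T@c["t"], v/np.linalg.norm(v)
def onz(c,uv,z):
    o,v=ray(c,uv); return o+v*(z-o[2])/v[2]
def proj(c,X):
    p=c["R"]@np.array(X)+c["t"]; s=p[:2]/p[2]; s=s*(1+c["k1"]*(s@s))
    return np.array([c["cx"]+c["fx"]*s[0],c["cy"]+c["fy"]*s[1]])
def tri(*cu):
    A=np.zeros((3,3));b=np.zeros(3);rs=[ray(c,u) for c,u in cu]
    for o,v in rs: P=np.eye(3)-np.outer(v,v);A+=P;b+=P@o
    X=np.linalg.solve(A,b); return X,[np.linalg.norm((np.eye(3)-np.outer(v,v))@(X-o)) for o,v in rs]
def blobs(img,lo,hi,amin=8):
    m=cv2.inRange(cv2.cvtColor(img,cv2.COLOR_BGR2HSV),np.array(lo),np.array(hi))
    n,l,s,ce=cv2.connectedComponentsWithStats(m)
    return sorted([(int(s[i,4]),ce[i].round(1).tolist(),s[i,:4].tolist()) for i in range(1,n) if s[i,4]>=amin],reverse=True)[:8],m
E
python3 - <<'E'
from h import *
C={n:bot.read_camera(n) for n in("scene","top")}
for n,c in C.items():
    for nm,lo,hi in(("red",(0,170,120),(6,255,255)),("red2",(174,170,120),(180,255,255)),("yel",(20,120,120),(35,255,255)),("or",(8,150,120),(19,255,255))):
        print(n,nm,blobs(c["pixels"],lo,hi)[0])
t=C["top"]["pixels"]; s=C["scene"]["pixels"]
a=cv2.resize(t[140:290,140:390],None,fx=3.2,fy=3.2,interpolation=cv2.INTER_CUBIC)
b=cv2.resize(s[170:300,290:450],None,fx=4,fy=4,interpolation=cv2.INTER_CUBIC)
cv2.imwrite("pics/b_top.png",a);cv2.imwrite("pics/b_scene.png",b)
E
```

```text
scene red [(61, [367.6, 216.3], [365, 211, 7, 12])]
scene red2 []
scene yel [(169, [310.9, 233.9], [305, 227, 13, 15]), (85, [481.0, 275.5], [473, 264, 18, 25]), (44, [376.1, 206.0], [372, 203, 10, 7]), (37, [551.8, 112.5], [546, 110, 14, 5]), (22, [556.3, 34.8], [552, 33, 8, 5])]
scene or [(495, [553.1, 127.1], [542, 95, 18, 59]), (89, [344.5, 113.3], [325, 110, 45, 6]), (44, [533.3, 93.0], [527, 89, 13, 11]), (25, [553.3, 35.8], [547, 33, 13, 7]), (20, [112.0, 247.2], [109, 241, 6, 15]), (9, [473.8, 264.8], [472, 263, 6, 5]), (9, [371.2, 217.8], [370, 216, 3, 5]), (8, [369.6, 100.4], [368, 97, 3, 7])]
top red [(36, [202.6, 186.1], [200, 183, 7, 7])]
top red2 []
top yel [(1740, [134.9, 66.8], [107, 37, 67, 48]), (83, [191.3, 220.2], [186, 216, 11, 10]), (75, [254.5, 120.2], [250, 116, 10, 9]), (39, [109.8, 153.3], [108, 141, 5, 27]), (24, [199.5, 202.1], [197, 198, 6, 9])]
top or [(10, [112.4, 162.5], [112, 158, 2, 10])]
```

View pics/b_top.png

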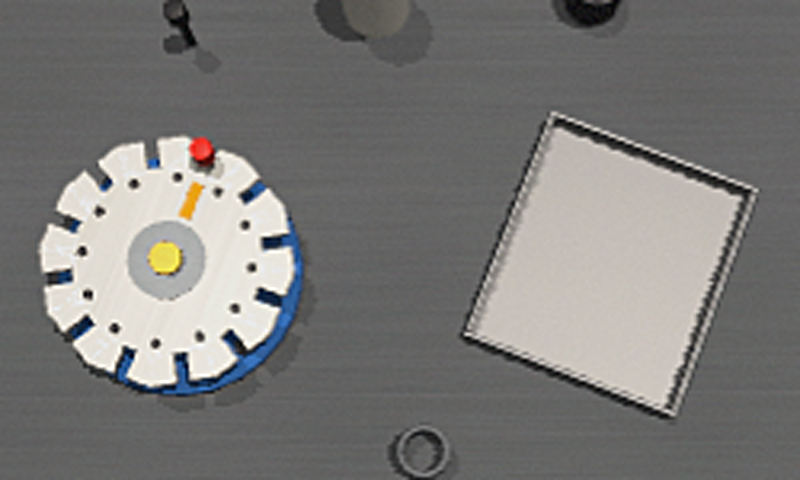

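View pics/b_scene.png

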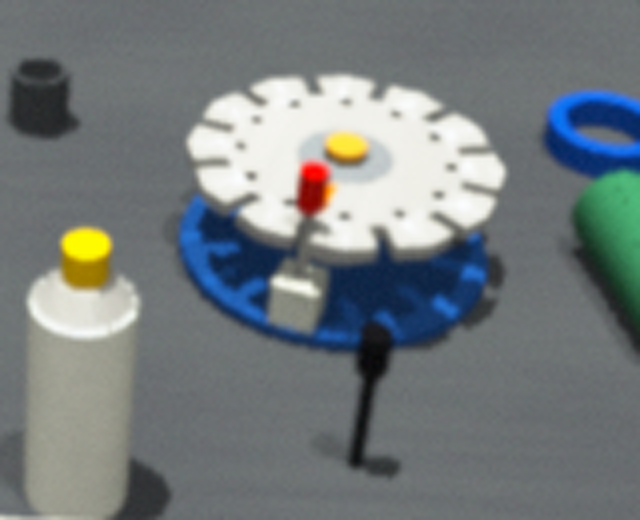

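The close crops show the red grip at crop (202,150) above the white block, standing in a disc gap. The black pin is a separate object on the bench, between the stand and the spray can row. Next I compute positions.

```bash
python3 - <<'E'
from h import *
C={n:bot.read_camera(n) for n in("scene","top")}
T,S=C["top"],C["scene"]
print("pin tri",tri((T,[202.6,186.1]),(S,[367.6,216.3])), "top-only z.108",onz(T,[202.6,186.1],.112))
nut=tri((T,[191.3,220.2]),(S,[376.1,206])); print("nut tri",nut)
m=cv2.inRange(cv2.cvtColor(T["pixels"],cv2.COLOR_BGR2HSV),(0,0,150),(40,60,255)); m[:, :145]=0;m[:,240:]=0;m[:175]=0;m[270:]=0
cs,_=cv2.findContours(m,cv2.RETR_EXTERNAL,cv2.CHAIN_APPROX_NONE); c=max(cs,key=cv2.contourArea)
h=cv2.convexHull(c)[:,0]
for z in(.066,.076,.086):
    P=np.array([onz(T,p,z)[:2] for p in h.astype(float)],np.float32)
    print(z,"disc",cv2.minEnclosingCircle(P), "nut",onz(T,[191.3,220.2],z+.01)[:2])
K=[(553,115),(757,190),(672,415),(463,337)]
Q=np.array([onz(T,(x/3.2+140-.34,y/3.2+140-.34),.03) for x,y in K]);print("tray",Q.round(3).tolist(),Q.mean(0),[np.linalg.norm(Q[i]-Q[i-1]).round(3) for i in range(4)])
for nm,uv,z in(("can",(254.5,120.2),.165),("bushB",(326,133),.06),("bushA",(272,281),.045),("tape",(111,281),.024),("drill",(118,205),.05),("blkpin foot",(199,157),0.),("blkpin top",(195,143),.1)):
    print(nm,onz(T,uv,z).round(3))
print("pin black",tri((T,(195,144)),(S,(383.5,252))))
E
```

```text
pin tri (array([0.63607279, 0.17108184, 0.1103262 ]), [np.float64(0.0016061778773546111), np.float64(0.0016061778773546604)]) top-only z.108 [0.63581309 0.17245498 0.112     ]
nut tri (array([0.55520481, 0.20108045, 0.08755502]), [np.float64(0.0011488440749065616), np.float64(0.00114884407490656)])
0.066 disc ((0.5579474568367004, 0.20475128293037415), 0.10024663060903549) nut [0.55726043 0.20419619]
0.076 disc ((0.5562649965286255, 0.2030700296163559), 0.09947992861270905) nut [0.55557021 0.20250625]
0.086 disc ((0.554582417011261, 0.20138876140117645), 0.09871312230825424) nut [0.55387998 0.20081631]
tray [[0.681, -0.103, 0.03], [0.617, -0.268, 0.03], [0.435, -0.193, 0.03], [0.499, -0.028, 0.03]] [ 0.55814544 -0.14801793  0.03      ] [np.float64(0.198), np.float64(0.177), np.float64(0.197), np.float64(0.177)]
can [0.785 0.043 0.165]
bushB [ 0.788 -0.139  0.06 ]
bushA [0.407 0.004 0.045]
tape [0.412 0.41  0.024]
drill [0.602 0.395 0.05 ]
blkpin foot [0.743 0.2   0.   ]
blkpin top [0.75  0.195 0.1  ]
pin black (array([0.74829919, 0.19552615, 0.09666578]), [np.float64(0.0001629702773150314), np.float64(0.00016297027731504847)])
```

Checks on the measurements:
- Pin to axis is about 85.6 mm, against 84.5 given.
- Disc radius is about 99 mm and the tray is 198×177 mm, both as given.
- Grip middle height is 0.110, against 0.106 expected.

The positions agree, so I'll hover over the pin and look with the wrist camera.

```bash
cat >> h.py <<'E'
from scipy.spatial.transform import Rotation as Ro
def down(a,tilt=0.,pre=None):
    c,s=np.cos(a),np.sin(a)
    R=Ro.from_matrix(np.array([[c,s,0],[s,-c,0],[0,0,-1]]))
    return (R*Ro.from_rotvec([tilt,0,0])).as_rotvec()
E
python3 - <<'E'
from h import *
for d in(69,-111):
    print(d,bot.inverse_kinematics([.636,.172,.21],down(np.deg2rad(d))))
a=min((69,-111),key=lambda d:abs(bot.inverse_kinematics([.636,.172,.21],down(np.deg2rad(d)))[5]))
print(a); bot.goto([.636,.172,.21],down(np.deg2rad(a)))
bot.set_gripper(.55,20)
c=bot.read_camera("wrist");cv2.imwrite("pics/c_wrist.png",c["pixels"])
b=blobs(c["pixels"],(0,170,90),(6,255,255))[0];print(b)
T=bot.read_camera("top");cv2.imwrite("pics/c_top.png",T["pixels"])
for x in b[:2]: print(onz(c,x[1],.108))
print(bot.current_clock(),bot.current_ee_pos(),bot.current_contact_force())
E
```

```text
69 [ 0.08111789  0.37617286  1.3444185   0.          1.42100129 -1.12315929]
-111 [ 8.11178946e-02  3.76172860e-01  1.34441850e+00 -4.44089210e-16
  1.42100129e+00  2.01843336e+00]
69
[(209, [278.8, 210.6], [271, 203, 17, 16])]
[0.63574465 0.17073366 0.108     ]
3.4167 [0.63601242 0.17196845 0.21000566] [-0.08428341  0.37739198 -0.39462392]
```

View pics/c_wrist.png

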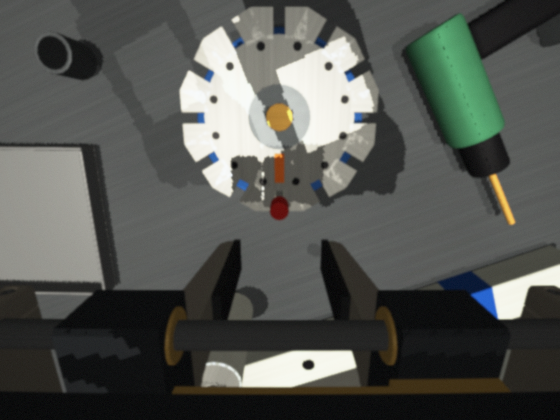

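The wrist view shows the red grip at (279,210), centred between the fingers, which agrees with the other views to within 1.5 mm. I'll descend, grip and pull.

```bash
python3 - <<'E'
from h import *
p=np.array([.6359,.1712])
bot.line_to([*p,.097],max_speed=.12); print(bot.current_contact_force())
bot.set_gripper(0.,20); print("op",bot.current_opening()*92, bot.current_contact_force())
f0=bot.current_contact_force()
bot.line_to([*p,.115],max_speed=.06); print(bot.current_contact_force(),bot.current_opening()*92)
bot.line_to([*p,.215],max_speed=.12); print(bot.current_contact_force()-f0,bot.current_opening()*92)
for n in("wrist","scene"):
    c=bot.read_camera(n);cv2.imwrite(f"pics/d_{n}.png",c["pixels"])
print(bot.current_clock(),bot.current_ee_pos())
E
```

```text
[ 0.96445773  0.37518068 -0.11154515]
op 17.120239394240055 [-0.42226573 -0.35866663  0.19443442]
[-0.08094284  0.68632667  5.04383767] 17.29822685414161
[ 0.2883536  -0.18699261 -0.95643927] 17.571995907661147
6.6417 [0.63517952 0.17110253 0.21351945]
```

View pics/d_scene.png

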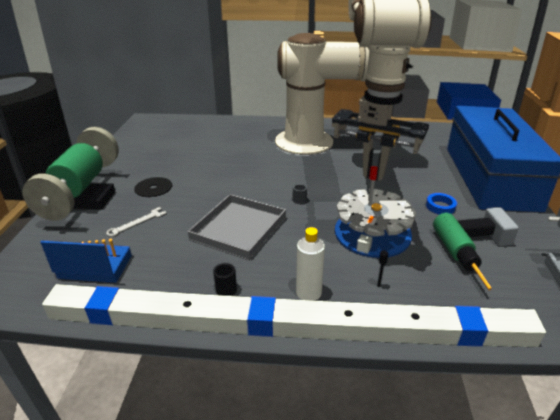

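The pin is held, with the red grip at (373,172) and the shaft end above the disc. I'll take it to the tray, tilt it and lower it so that it lies down along the tray's long axis.

```bash
python3 - <<'E'
from h import *
ctr=np.array([.558,-.148]); a=np.deg2rad(69); th=-np.deg2rad(42)
rv=down(a,th); zd=Ro.from_rotvec(rv).as_matrix()[:,2]; print(zd)
tcp=np.array([*(ctr-.026*zd[:2]),.013-.075*zd[2]]); print(tcp)
for q in (tcp,tcp+[0,0,.13]): print(bot.inverse_kinematics(q,rv))
bot.line_to([.62,.12,.25],max_speed=.2)
bot.goto(tcp+[0,0,.13],rv)
c=bot.read_camera("scene");cv2.imwrite("pics/e1.png",c["pixels"])
bot.line_to(tcp,max_speed=.12)
print(bot.current_contact_force(),bot.current_opening()*92,bot.current_ee_pos())
c=bot.read_camera("scene");cv2.imwrite("pics/e2.png",c["pixels"])
bot.set_gripper(.5); 
bot.line_to(tcp-.12*zd,max_speed=.2)
for n in("top","scene"):
    c=bot.read_camera(n);cv2.imwrite(f"pics/e_{n}.png",c["pixels"]); print(blobs(c["pixels"],(0,170,90),(6,255,255))[0])
print(bot.current_clock(),bot.current_contact_force())
E
```

```text
[ 0.62468724 -0.23979496 -0.74314483]
[ 0.54175813 -0.14176533  0.06873586]
[-0.54048675 -0.09902675  2.37759801  0.70476888  0.17974124 -2.39742904]
[-0.54048675 -0.39781918  2.3031345   0.23414484  0.522679   -1.90446891]
[ 0.83816102  0.95455548 -0.96112832] 17.372783978817374 [ 0.54199336 -0.14184257  0.06894077]
[(65, [324.0, 237.1], [320, 232, 9, 11])]
[(45, [247.8, 215.0], [244, 211, 8, 9])]
11.025 [ 0.00292095  0.23438396 -0.37396093]
```

View pics/e_scene.png

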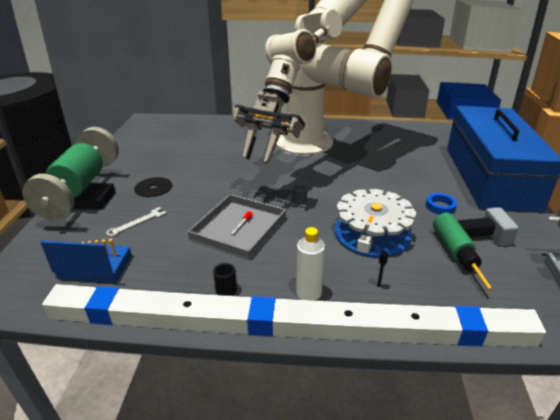

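View pics/e_top.png

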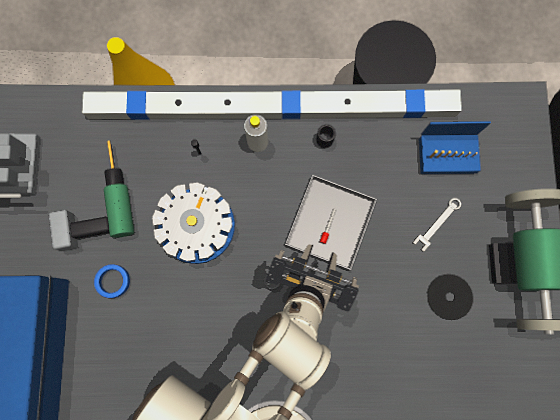

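The pin lies flat in the tray, with the red end at (324,237) and the foot at (334,209) in the top view, and it has been let go. Next I feel for the disc face with the fingers shut.

```bash
cat >> h.py <<'E'
def fz(n=4):
    v=[]
    for _ in range(n): bot.hold(.015); v.append(bot.current_contact_force())
    return np.mean(v,0)
CT=np.array([.5560,.2027]); RA=.045; RV=down(np.deg2rad(69))
def pt(phi,z): return [CT[0]+RA*np.cos(phi),CT[1]+RA*np.sin(phi),z]
E
python3 - <<'E'
from h import *
import json
bot.set_gripper(0.,20)
bot.goto([.52,.05,.24],RV)
ph=np.pi/2
bot.goto(pt(ph,.12),RV)
bot.line_to(pt(ph,.093),max_speed=.08)
f0=fz(8); print("f0",f0,bot.current_ee_pos(),bot.current_clock())
z=.093
while z>.062:
    z-=.001; bot.line_to(pt(ph,z),max_speed=.03)
    f=fz(2)-f0
    if f[2]>.8:
        f=fz(4)-f0; print(round(z,4),f.round(2),bot.current_ee_pos()[2])
        if f[2]>1.2: break
json.dump({"z":z,"f0":f0.tolist()},open("s.json","w"))
print(bot.current_clock())
c=bot.read_camera("scene");cv2.imwrite("pics/f_scene.png",c["pixels"])
c=bot.read_camera("wrist");cv2.imwrite("pics/f_wrist.png",c["pixels"])
E
```

```text
f0 [ 0.23323736  0.13969261 -0.04896831] [0.55633941 0.24779733 0.09339811] 14.1917
0.078 [-0.09 -0.02  0.77] 0.07817595627632974
0.077 [-0.27  0.5   3.49] 0.07735022502841203
18.8583
```

View pics/f_wrist.png

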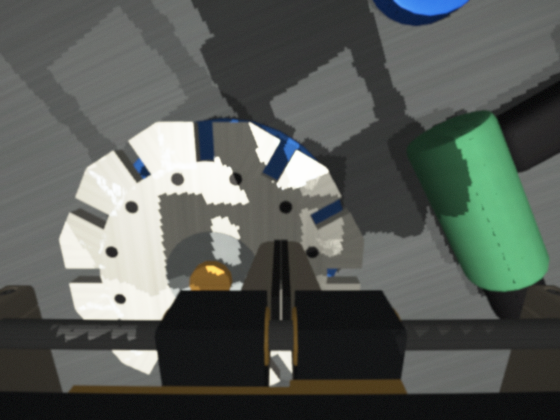

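View pics/f_scene.png

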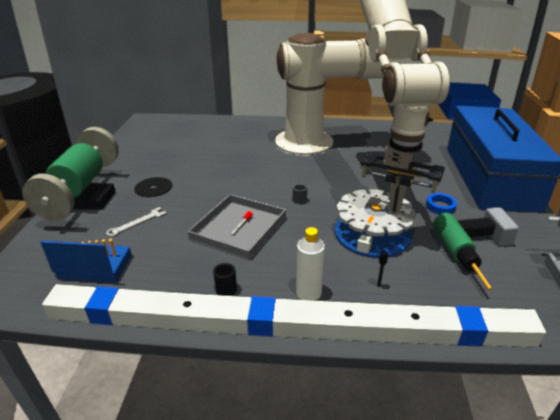

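The fingertips touch the face at about z = 0.078 with 3.5 N, clear of the nut (211,275 in the wrist view) and inside the dots. I'll press to about 5.5 N and try the first 60°.

```bash
cat >> h.py <<'E'
import json
def stroke(n,step=np.deg2rad(12),speed=.05,target=5.5,zmin=.0745,verbose=1):
    s=json.load(open("s.json")); z=s["z"]; f0=np.array(s["f0"]); ph=s.get("phi",np.pi/2)
    for i in range(n):
        f=fz(2)-f0
        z=float(np.clip(z+np.clip(.0003*(f[2]-target),-.0006,.0012),zmin,.079))
        ph+=step; bot.line_to(pt(ph,z),max_speed=speed)
        f=bot.current_contact_force()-f0
        if verbose: print(int(np.rad2deg(ph)),round(z*1e3,2),f.round(1),round(bot.current_ee_pos()[2]*1e3,2))
        if f[2]>9.5: bot.line_to(pt(ph,z+.0015)); print("too hard"); z+=.0015
    s.update(z=z,phi=ph); json.dump(s,open("s.json","w"))
E
python3 - <<'E'
from h import *
stroke(5)
for n in("wrist","scene","top"):
    c=bot.read_camera(n);cv2.imwrite(f"pics/g_{n}.png",c["pixels"])
print(bot.current_clock())
E
```

```text
102 76.51 [-1.5 -0.7  5.4] 76.47
114 76.48 [-0.8 -1.9  3.8] 76.38
126 76.43 [-1.4 -1.2  5.4] 76.3
138 76.27 [-0.5 -1.3  5.4] 76.14
149 76.35 [-0.7 -0.9  5.2] 76.2
20.9833
```

```bash
python3 - <<'E'
import cv2,numpy as np
a=cv2.imread("pics/f_scene.png")[170:270,310:440];b=cv2.imread("pics/g_scene.png")[170:270,310:440];w=cv2.imread("pics/g_wrist.png");
t=cv2.imread("pics/g_top.png")[165:275,130:260]
k=lambda i:cv2.resize(i,(390,300),interpolation=cv2.INTER_CUBIC)
cv2.imwrite("pics/g_m.png",np.vstack([np.hstack([k(a),k(b)]),np.hstack([k(w),k(t)])]))
E
```

```text
(no output)
```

View pics/g_m.png

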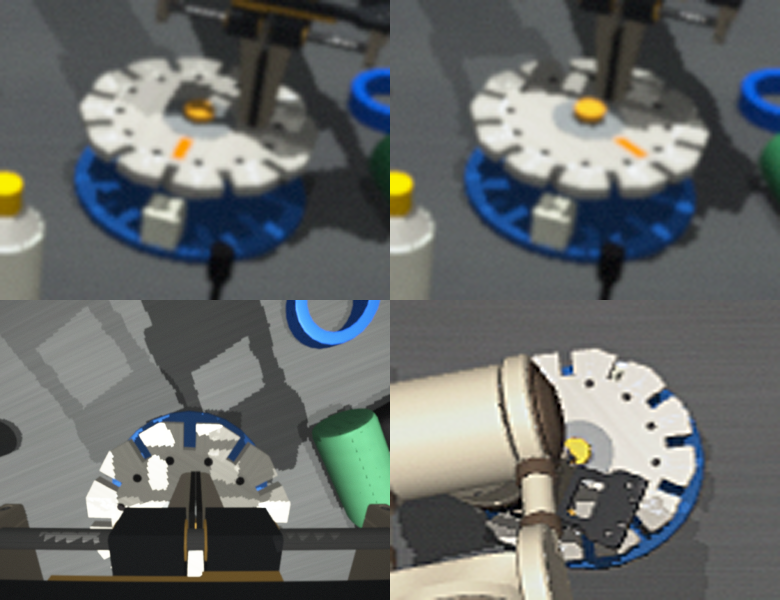

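The orange mark moved from beside the block to the right side in the scene crop, about 60° anticlockwise, so the disc follows the fingers. I'll continue and measure the mark angle as it goes.

```bash
cat >> h.py <<'E'
def mark(name="scene",save=None):
    c=bot.read_camera(name)
    if save: cv2.imwrite(save,c["pixels"])
    out=[]
    for b in blobs(c["pixels"],(5,120,110),(28,255,255),5)[0]:
        X=onz(c,b[1],.077); d=X[:2]-CT; r=np.hypot(*d)
        if .025<r<.075: out.append((b[0],round(float(np.rad2deg(np.arctan2(d[1],d[0]))),1),round(float(r),3)))
    return out
E
python3 - <<'E'
from h import *
for n in("pics/a_scene.png",):pass
print("now",mark())
for k in range(3):
    stroke(5); print(mark(save=f"pics/h{k}.png"),bot.current_clock())
E
```

```text
now []
161 76.36 [-0.5 -1.   5.7] 76.24
173 76.25 [-0.4 -1.3  5.2] 76.16
185 76.24 [ 1.1 -2.   4.9] 76.16
197 76.3 [-0.8 -1.3  4.8] 76.23
209 76.17 [-0.8 -1.7  5.4] 76.15
[] 22.9583
221 76.18 [ 0.  -2.2  4.9] 76.21
233 76.23 [ 0.1 -1.8  5.7] 76.26
245 76.46 [ 0.3 -1.1  4.8] 76.45
258 76.25 [ 1.2 -0.5  5.3] 76.33
270 76.16 [ 0.3 -0.5  4.9] 76.29
[] 24.8833
282 76.2 [0.3 0.3 5.3] 76.3
294 76.11 [0.6 1.7 5.3] 76.21
306 76.1 [-0.7  0.2  6.2] 76.15
318 76.04 [-0.   0.6  4.8] 76.1
330 76.25 [0.4 0.8 5.5] 76.27
[] 26.8083
```

```bash
python3 - <<'E'
import cv2,numpy as np
k=lambda p:cv2.resize(cv2.imread(p)[170:270,310:440],(390,300),interpolation=cv2.INTER_CUBIC)
cv2.imwrite("pics/h_m.png",np.vstack([np.hstack([k("pics/g_scene.png"),k("pics/h0.png")]),np.hstack([k("pics/h1.png"),k("pics/h2.png")])]))
E
```

```text
(no output)
```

View pics/h_m.png

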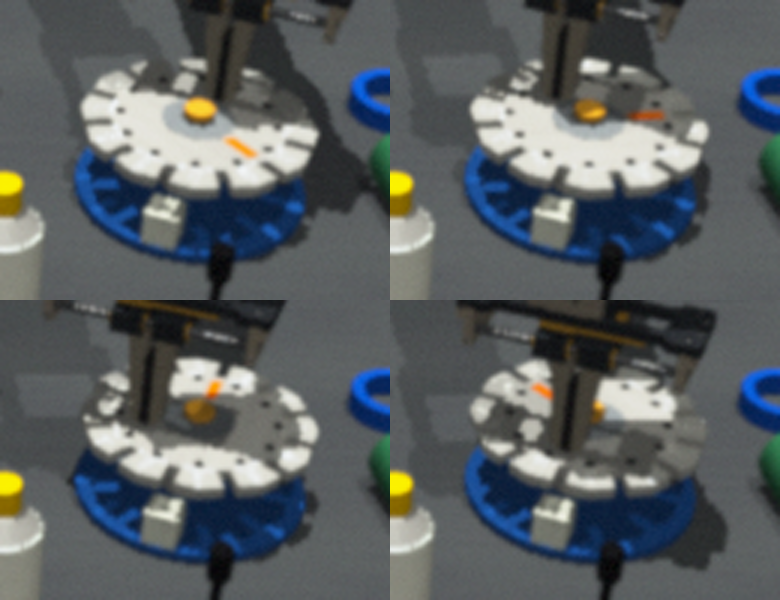

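The mark (orange) has gone from the right side to the back and then to the upper left, so it keeps pace with the fingers. I'll continue past a full turn.

```bash
python3 - <<'E'
from h import *
for k in range(4):
    stroke(5,verbose=0); c=bot.read_camera("scene");cv2.imwrite(f"pics/i{k}.png",c["pixels"]); print((bot.current_contact_force()).round(1),bot.current_ee_pos().round(4),bot.current_clock())
k=lambda p:cv2.resize(cv2.imread(p)[170:270,310:440],(390,300),interpolation=cv2.INTER_CUBIC)
cv2.imwrite("pics/i_m.png",np.vstack([np.hstack([k("pics/i0.png"),k("pics/i1.png")]),np.hstack([k("pics/i2.png"),k("pics/i3.png")])]))
E
```

```text
[-0.7  1.   5.3] [0.5941 0.2255 0.076 ] 28.7333
[-1.2  0.7  5.1] [0.5545 0.2479 0.0761] 30.6583
[-0.7 -0.6  5.5] [0.516  0.2244 0.0763] 32.5833
[ 0.4 -1.7  5.1] [0.5166 0.1793 0.0763] 34.5083
```

View pics/i_m.png

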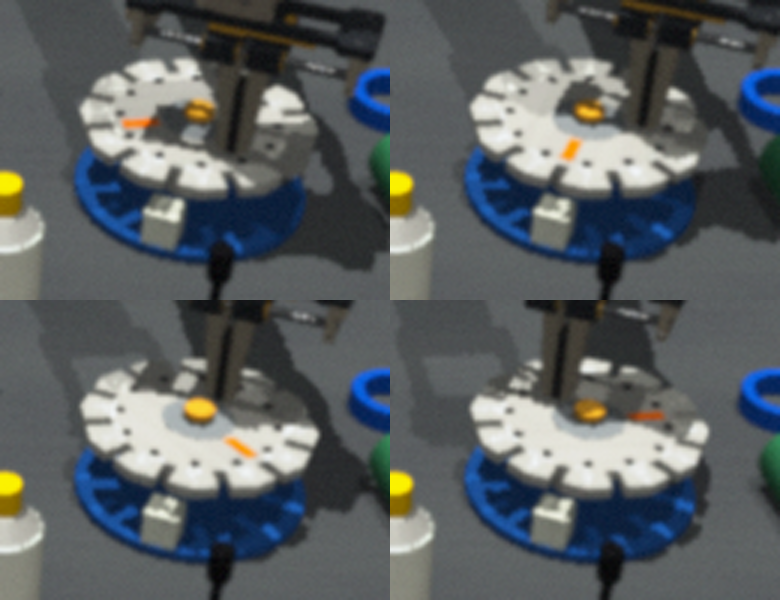

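The mark passed its start position (second frame) and went on about 110° more, so the net turn is about 1.3. I'll lift off and check.

```bash
python3 - <<'E'
from h import *
p=bot.current_ee_pos()
bot.line_to([p[0],p[1],.15],max_speed=.08)
bot.line_to([.42,.10,.30],max_speed=.2)
bot.hold(1.0)
T=bot.read_camera("top"); bot.hold(.5); T2=bot.read_camera("top");S=bot.read_camera("scene")
cv2.imwrite("pics/z_top.png",T2["pixels"]);cv2.imwrite("pics/z_scene.png",S["pixels"])
d=cv2.absdiff(T["pixels"],T2["pixels"])[165:275,140:245];print("diff",d.mean(),d.max())
print(blobs(T2["pixels"],(0,170,90),(6,255,255))[0]);print(bot.current_clock(),bot.current_contact_force())
E
```

```text
diff 1.367012987012987 43
[(62, [324.1, 237.2], [320, 232, 9, 11])]
38.35 [ 0.28174082  0.89682048 -0.49414448]
```

View pics/z_top.png

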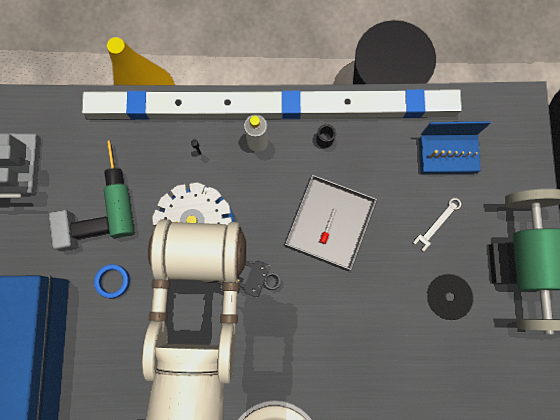

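View pics/z_scene.png

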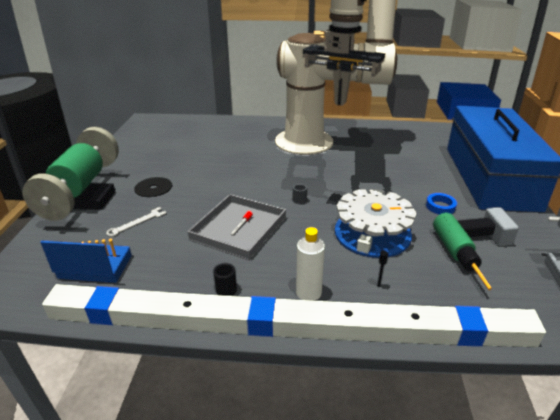

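The final views show the pin still in the tray (324,237), the mark at rest on the right side where I lifted off, and the bystanders unmoved. The hand is clear of everything, so I'm handing in.

```bash
python3 -c "
from workcell import bot
bot.job_done()"
```

```text
the job is handed in; nothing more can be done
```

The pin is in the tray, the disc has been turned more than a full turn, and I handed the job in at about 38 s of the 72 s allowed; no verdict was reported.

- **Pin:** I pulled the red-headed pin straight up, laid it tilted in the middle of the grey tray and let go. It was at the same pixel after the turning as before.
- **Disc:** I found the face by feel at about z = 0.078 m. I then carried the shut fingertips round 480° anticlockwise at about 5.5 N (readings 3.8 to 6.2 N). That pressed the disc about 2 mm down, judging by fingertip height.
- **Turn check:** In the pictures the orange mark came past its starting place and went on roughly 110°, so the net turn is about 1.3.
- **End state:** Hands were off at the end. The mark was where I left it when I lifted off, and the bystanders looked unmoved.

**Checks that failed:** my automatic mark-angle measurement found nothing, so I judged the turn by eye from the pictures. The frame-to-frame stillness check in the top view gave a small difference (mean 1.4, peak 43). The arm was partly in that view, so I took it as noise and relied on the scene view.

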